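Refit the transformer's control knob and wind it back to zero

ROBOT

A 6-joint arm with a two-finger parallel gripper is mounted at the origin on the work surface. World frame = base frame: x ahead of the robot, y to its left, z up, the work surface at z = 0. Lengths are in mm, angles in rad, forces in N, time in s.
With the tool pointing down it reaches from about 350 to 725 mm from the base axis. Payload 6 kg.
Tool frame: the origin (TCP) lies between the finger pads; the fingertips stand 19 mm ahead of it and the grasp point (between the pads) is the TCP; z points along the fingers, y is the line along which they close (so a half turn about z gives the same grasp; the last joint's range is limited). The gripper opens to 85 mm and grips with 20 to 120 N. Pads are 22 mm wide; open, the fingers measure 114 mm over their backs; the gripper's body (76 mm by 85 mm) begins 54 mm behind the grasp point. The pads swing forward as they close: fully open they stand 13 mm farther back than shut.
Start: joints at [1.435, 0.04, 0.085, 0, -1.615, -0.334], TCP at [271.597, 534.987, 250.261] pointing down, gripper open.
Joint ranges: [-2.56, 2.56], [-1.29, 2.01], [-1.08, 1.49], [-3.29, 1.98], [-2.81, -0.18], [-2.99, 2.99]. Speed limits (rad/s): [2.57, 2.57, 3.01, 3.14, 3.14, 3.14].

INTERFACE

Orientations are given as a rotation vector (axis times angle).
In Python, from bench import * gives the robot as it stands.
- The arm moves only by the tool arm_command, never from a script. Its argument "plan" is a list of rows, each a list of 3 entries, a list of its own where there are three numbers: the shift along the tool's x, y, z in mm, then the turn about the tool's z in rad, then the opening, from -1 (shut) to 1 (fully open). A call has 1 to 20 rows; each row is the pose to reach, as a shift and turn from the pose commanded when the call began, along the tool's axes at that moment; what a row does not reach only later rows make up. A row lasts 1/8 s, in which the tool goes at most 62.5 mm and 10.7 degrees, less where a joint would pass 70% of its speed; a pose out of reach is approached as far as the arm can. A call with a gripper value outside its range is refused whole. The fingers move at their own pace and stop on an object; the grip force is fixed at half the most. Time passes only in rows, so rows that repeat a pose let the fingers close. It gives the time, the measured TCP pose, the force, the opening and the grip force at its end, in the units of the state.
- observe(): the state, without advancing time (a new reading comes with each control period).
- grab_frame(name): name is "scene" or "top" or "wrist"; returns a dict with "color" (384x512x3 uint8, red, green, blue), "camera_matrix" (3x3 intrinsics, pixels), "extrinsics" (4x4, takes a point from world to camera coordinates). Camera axes: x right, y up, looking along -z (the intrinsics and any distortion apply to the point x, -y, -z); pixel columns grow to the right and rows downward; lengths in mm; the calibration is good to about 2 mm. A picture is of the moment at which its call begins. There is no depth.
- close_job(): hands the job in; it is judged then, once.
The state is a dict: "time": time; "joint_pos": joint angles; "qvel": joint speeds; "joint_torque": joint torques, N m; "ee_pos": TCP position; "orientation": TCP orientation; "force": force on the tool from outside, world axes, zero at the start; "ft_torque": the same for the moment, N m; "finger_gap": finger opening in mm; "finger_force": force on a finger pad.
Only numpy, scipy, OpenCV 4.12 (cv2) and the standard library are available. Lean on these libraries where they do the work, as an engineer would, in place of code of your own. Each camera call takes 0.05 s, during which the arm holds its last target. There are 200 camera calls.

TASK

The control knob of the sloping-front bench transformer has been taken off and lies on the bench. Put it back on the flat-sided shaft in the middle of the dial, feeling for the angle at which it goes on, and push it fully home; then turn it anticlockwise until its pointer stands at the zero mark, and let go. Leave the other things on the bench where they are.

Things in the scene. Friction and masses are not known exactly. Their poses are not given: they have to be found in the camera images.
- dial: Round aluminium dial, 124 mm across, left of the middle of the sloping panel of a grey steel case (260 x 260 x 155 mm high, fixed, heading varies). The panel faces up and to the robot's right. Origin on the shaft's axis, in the dial's face. z points out of the panel along the axis, 30 degrees from vertical; x up the slope (12 o'clock for the operator); y to the operator's left (9 o'clock).
- shaft_foot (a point): On the shaft's axis, top of the brass nut (27 mm across) that stands 3 mm high on the dial face. The knob's underside rests on it when fully home. Axes as the dial's. The shaft turns 300 degrees between stops; it is held by friction of about 0.12 N m, so a knob rubbed on its end with 5 to 8 N does not turn it. On the panel right of the dial: meter, switch, fuse, lamp, none over 15 mm high.
- shaft_end (a point): End of the bare steel shaft, on its axis, 23 mm above the dial face. Axes as the dial's (they do not turn). The shaft is a D: 16 mm diameter, one flat 3.5 mm from the axis, last 2.5 mm tapered by 1.5 mm. It was left 75 to 155 degrees clockwise of its zero stop: the flat faces between 35 degrees clockwise and 45 degrees anticlockwise of 12 o'clock; where is not measured, it must be felt or seen.
- zero_mark (a point): Inner end of the zero mark on the dial face, 46 mm from the axis, 120 degrees anticlockwise of the dial's x axis (8 o'clock): the one long thick black tick with a dot at its outer end. The scale of short ticks runs clockwise from it, every 30 degrees. With the pointer here the shaft is at its anticlockwise stop. Axes as the dial's.
- knob_center (a point): Middle of the loose black control knob, on its axis, half-way up. It stands on its underside on the bench at any heading, about 0.15 kg, 44 mm high. Skirt 91 mm across, 6 mm thick; on it a bar grip 28 mm wide, from 6 to 44 mm above the underside, with parallel sides 70 mm long. x points along the bar to its pointed nose (white line on top), y across the bar, z up, away from the bore.
- knob_foot (a point): Middle of the knob's underside, mouth of its blind bore, 22 mm below knob_center. Axes as there. Bore 22 mm deep, 17.6 mm diameter, with a flat 4.2 mm from its axis on the nose's side (+x): it goes on only with the nose pointing where the shaft's flat faces, within about 6 degrees; else it stops on the shaft's end, 20 mm above home. Fully home the underside is 3 mm above the dial face.
- knob_pointer (a point): Pointer: edge of the skirt below the nose's tip, 46 mm along x from knob_foot, in the plane of the underside. Axes as knob_center.
- star_knob_mid (a point): Bystander, loose: round five-lobed black knob 76 mm across and 45 mm high on a steel boss, not the transformer's knob. Point at its middle, half-way up.
- tape_roll_mid (a point): Bystander, loose: roll of tape lying flat, 72 mm across, 24 mm high. Point at its middle, half-way up.
- paint_tin_mid (a point): Bystander, loose: closed tin, 88 mm across, 115 mm high. Point at its middle, half-way up.
- brush_mid (a point): Bystander, loose: paint brush lying flat, 190 mm long, 42 mm wide. Point at its middle, half-way up.
- bowl_mid (a point): Bystander, loose: open bowl, 136 mm across, 60 mm high. Point at its middle, half-way up.
- screwdriver_mid (a point): Bystander, loose: screwdriver lying flat, 210 mm long. Point at its middle, half-way up.
- jar_mid (a point): Bystander, loose: closed glass jar, 72 mm across, 90 mm high. Point at its middle, half-way up.
- offcut_mid (a point): Bystander, loose: block of wood 130 x 60 x 35 mm. Point at its middle, half-way up.
Mind the look-alikes: they are no part of the job. Leave any blue or red look-alike of the part that bears knob_center alone.

How it is judged:
By the outcome, as a careful person would: the job done as asked, in the order asked, and still so for the second after the job is handed in, with the robot touching nothing.
It also fails if it takes over 64 s, if anything falls off the work surface, if the arm or the gripper's body presses on something with over 40 N, if the wrist force passes 120 N, or if a joint passes its speed limit or range.

## Working session

There is one attempt and no reset: what is moved stays moved. The work goes in short steps, Python scripts to look and compute and a tool call to move; the robot and the scene stay as the last step left them, time stands still between calls to the robot, and variables do not carry over. Pictures are saved under pics/ and viewed, at most 10 in all, crops included, and the job is handed in when it is done.

Besides the shell and the picture viewer there is one more tool, called after "Emit:" as name(argument=value, ...) on one line, values as JSON. arm_command: Moves the arm, as the interface text tells. Its arguments: {"type":"object","properties":{"plan":{"type":"array"}},"required":["plan"]}

```bash
mkdir -p pics; ls; python3 - <<'E'
from bench import *
import cv2,numpy as np
s=observe();print({k:np.round(v,3).tolist() for k,v in s.items()})
ims=[]
for n in ["scene","top"]:
    f=grab_frame(n);cv2.imwrite(f"pics/{n}0.png",f["color"][:,:,::-1]);print(n,f["camera_matrix"].tolist(),np.round(f["extrinsics"],4).tolist());print(f.keys())
E
```

```text
pics
{'time': 0.0, 'joint_pos': [1.435, 0.041, 0.084, -0.0, -1.616, -0.334], 'qvel': [-0.001, -0.002, 0.001, -0.001, -0.0, 0.001], 'joint_torque': [-0.0, -36.822, 34.741, 6.932, -0.005, -0.0], 'ee_pos': [271.417, 534.773, 249.28], 'orientation': [3.054, -0.731, -0.0], 'force': [0.284, 0.878, -0.023], 'ft_torque': [-0.071, -0.041, -0.027], 'finger_force': 0.0, 'finger_gap': 85.461}
scene [[421.9387220208884, 0.0, 252.0645763102984], [0.0, 421.9387220208884, 189.34958276013128], [0.0, 0.0, 1.0]] [[0.5867, 0.8098, 0.0067, -316.0092], [-0.5513, 0.3933, 0.7358, 227.6816], [0.5932, -0.4354, 0.6772, -1886.0669], [0.0, 0.0, 0.0, 1.0]]
dict_keys(['color', 'camera_matrix', 'extrinsics'])
top [[439.02557666941277, 0.0, 253.77978471701135], [0.0, 439.02557666941277, 189.68323779171152], [0.0, 0.0, 1.0]] [[-0.0183, -0.9997, -0.0164, 32.4386], [0.9938, -0.02, 0.1094, -542.6212], [-0.1097, -0.0142, 0.9939, -1369.601], [0.0, 0.0, 0.0, 1.0]]
dict_keys(['color', 'camera_matrix', 'extrinsics'])
```

View pics/scene0.png

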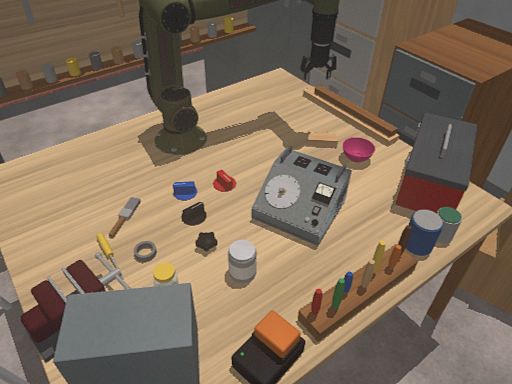

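View pics/top0.png

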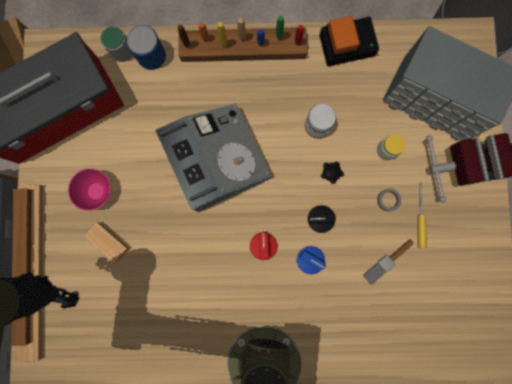

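The scene view shows the black knob at about (194,213), with the dial at (282,191). In the top view the knob is at (321,219) and the dial at (237,161). The red and blue look-alikes are closer to the robot. Next I'll crop both views closer.

```bash
cat > h.py <<'E'
from bench import *
import cv2,numpy as np
from scipy.spatial.transform import Rotation as R
def ray(f,u,v):
    K,E=f["camera_matrix"],f["extrinsics"]
    d=np.array([(u-K[0,2])/K[0,0],-(v-K[1,2])/K[1,1],-1.])
    Rm=E[:3,:3];return -Rm.T@E[:3,3],Rm.T@d
def onz(f,u,v,z):
    o,d=ray(f,u,v);return o+d*(z-o[2])/d[2]
def onplane(f,u,v,p,n):
    o,d=ray(f,u,v);return o+d*((p-o)@n)/(d@n)
def tri(fs,ps):
    A=np.zeros((3,3));b=np.zeros(3)
    for f,p in zip(fs,ps):
        o,d=ray(f,*p);d=d/np.linalg.norm(d);M=np.eye(3)-np.outer(d,d);A+=M;b+=M@o
    return np.linalg.solve(A,b)
def proj(f,P):
    K,E=f["camera_matrix"],f["extrinsics"];c=E[:3,:3]@P+E[:3,3]
    return np.array([K[0,2]+K[0,0]*c[0]/-c[2],K[1,2]-K[1,1]*c[1]/-c[2]])
E
python3 - <<'E'
from h import *
s=grab_frame("scene");t=grab_frame("top")
import pickle;pickle.dump((s,t),open("f0.pkl","wb"))
a=cv2.resize(t["color"][100:215,150:280,::-1],None,fx=3,fy=3,interpolation=2)
b=cv2.resize(t["color"][195:245,295:350,::-1],None,fx=6,fy=6,interpolation=2)
c=cv2.resize(s["color"][145:245,245:360,::-1],None,fx=3,fy=3,interpolation=2)
d=cv2.resize(s["color"][195:230,175:215,::-1],None,fx=6,fy=6,interpolation=2)
o=np.zeros((600,760,3),np.uint8)
def put(x,y,i):
    h,w=i.shape[:2];h=min(h,600-y);w=min(w,760-x);o[y:y+h,x:x+w]=i[:h,:w]
put(0,0,a);put(395,0,c);put(0,345,b[:255]);put(395,345,d)
cv2.imwrite("pics/z1.png",o)
for f,(r0,r1,c0,c1),n in ((t,(130,195,205,270),"top"),(s,(165,215,255,305),"scene")):
    g=f["color"][r0:r1,c0:c1].min(2);m=(g>125).astype(np.uint8)
    m=cv2.morphologyEx(m,cv2.MORPH_CLOSE,np.ones((7,7)))
    k=max(cv2.findContours(m,0,1)[0],key=cv2.contourArea);e=cv2.fitEllipse(cv2.convexHull(k));print(n,np.add(e[0],(c0,r0)),e[1:])
for f,(r0,r1,c0,c1),n in ((t,(195,245,295,350),"top"),(s,(195,230,175,215),"scene")):
    g=f["color"][r0:r1,c0:c1].max(2);m=(g<75).astype(np.uint8)
    k=max(cv2.findContours(m,0,1)[0],key=cv2.contourArea);e=cv2.fitEllipse(cv2.convexHull(k));print(n,np.add(e[0],(c0,r0)),e[1:],cv2.boundingRect(k))
E
```

```text
top [236.00101471 161.40032768] ((33.34953308105469, 38.94483947753906), 138.94715881347656)
scene [267.3765583  186.31606483] ((43.80413055419922, 65.75772857666016), 101.35120391845703)
top [321.21138191 218.54827881] ((26.347768783569336, 26.956985473632812), 99.26696014404297) (13, 11, 27, 26)
scene [193.84680748 213.25367928] ((21.6170654296875, 25.891813278198242), 56.48991012573242) (7, 7, 24, 23)
```

View pics/z1.png

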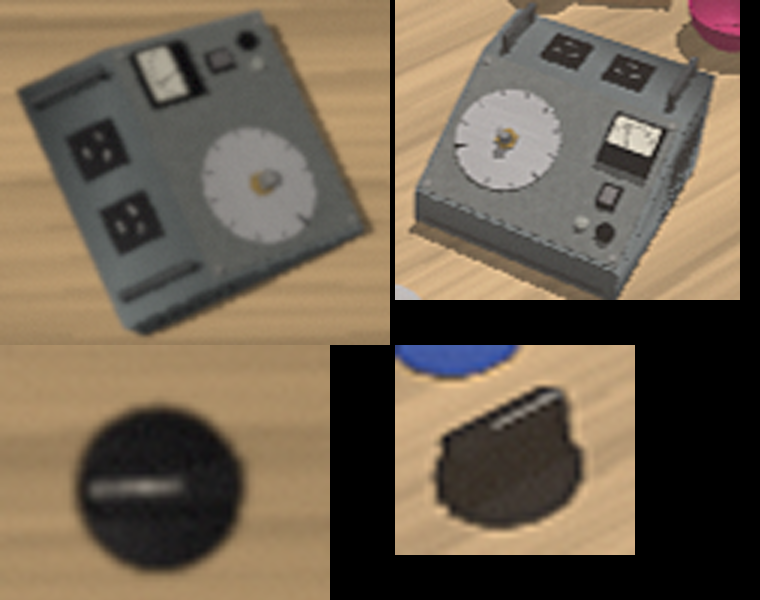

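The dial is centred at about (236,162) in the top view and (282,191) in the scene view, and the knob's nose points to world +y. The shaft axis leans 30°, but the documented turn is only about tool z. I'll check the module's own help for the row format before planning.

Emit:
arm_command(plan=[[[0,0,0],[0,0,0],1]])

```text
invalid input at $.plan[0][1]: expected a number
```

The row format takes only a single turn number, so tilt cannot be commanded directly. I'll come back to that once the knob is in hand, so first I go above it for a close look.

Emit:
arm_command(plan=[[[486,570,50],1.09,1],[[486,570,50],1.09,1],[[486,570,50],1.09,1],[[486,570,50],1.09,1],[[486,570,50],1.09,1],[[486,570,50],1.09,1],[[486,570,50],1.09,1],[[486,570,50],1.09,1],[[486,570,50],1.09,1],[[486,570,50],1.09,1],[[486,570,50],1.09,1],[[486,570,50],1.09,1],[[486,570,50],1.09,1],[[486,570,50],1.09,1]])

```text
time: 1.95
ee_pos: [446.7, -193.4, 200.0]
orientation: [2.232, -2.21, -0.001]
force: [-1.0, 1.0, 0.4]
finger_gap: 85.4
finger_force: 0.0
```

```bash
python3 - <<'E'
from h import *
s=observe();print(np.round(s["joint_pos"],3),np.round(s["ee_pos"],1),np.round(R.from_rotvec(s["orientation"]).as_matrix(),3).tolist(),s["force"])
f=grab_frame("wrist");print(f["camera_matrix"].tolist(),np.round(f["extrinsics"],3).tolist())
cv2.imwrite("pics/w1.png",f["color"][:,:,::-1])
import pickle;pickle.dump(f,open("w1.pkl","wb"))
E
```

```text
[ 0.007 -0.267 -0.289 -0.    -1.55   0.003] [ 446.7 -193.4  200. ] [[0.01, -1.0, -0.001], [-1.0, -0.01, 0.0], [-0.0, 0.001, -1.0]] [-1.00684939  1.04207048  0.44709017]
[[335.50804584882053, 0.0, 249.66582863471365], [0.0, 335.50804584882053, 189.16250482036307], [0.0, 0.0, 1.0]] [[-1.0, -0.009, 0.001, 444.936], [0.008, -0.961, -0.277, -166.968], [0.004, -0.277, 0.961, -386.414], [0.0, 0.0, 0.0, 1.0]]
```

View pics/w1.png

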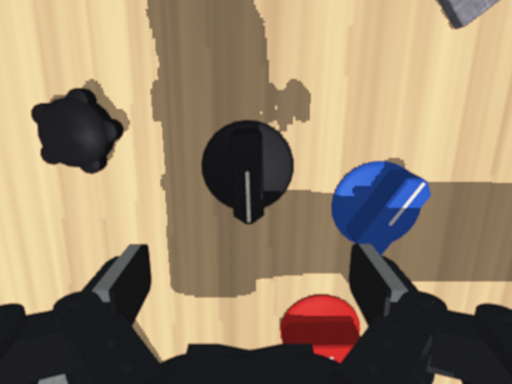

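The wrist view shows the black knob with its skirt centred at about (247,165) and the nose pointing down the image at (248,221). The star knob is on the left and the blue and red look-alikes are on the right.

```bash
python3 - <<'E'
from h import *
import pickle
f=pickle.load(open("w1.pkl","rb"))
m=(f["color"][110:240,190:305].max(2)<60).astype(np.uint8)
k=max(cv2.findContours(m,0,1)[0],key=cv2.contourArea);x,y,w,h=cv2.boundingRect(k);print(x+190,y+110,w,h)
cl,cr=onz(f,x+190,165,6),onz(f,x+190+w,165,6);tp=onz(f,247.5,y+110,3);print(cl,cr,(cl+cr)/2,tp,"centre y est",tp[1]+ -0)
for p in ((247.5,172),(248.5,222)):print(onz(f,*p,44))
for p in ((233.5,150),(262,150)):print(onz(f,*p,44))
E
```

```text
202 121 91 103
[ 492.86184236 -195.53281758    6.        ] [ 404.8215613  -196.30989882    6.        ] [ 448.84170183 -195.9213582     6.        ] [ 449.1709161  -237.53218512    3.        ] centre y est -237.53218512390777
[ 448.6858918  -197.85515471   44.        ]
[ 447.45344719 -151.96973211   44.        ]
[ 460.60415045 -216.73495086   44.        ]
[ 436.62463846 -216.94824395   44.        ]
```

Emit:
arm_command(plan=[[[-1,-2,60],0.015,1],[[-1,-2,120],0.015,1],[[-1,-2,150],0.015,1],[[-1,-2,170],0.015,1],[[-1,-2,170],0.015,1],[[-1,-2,170],0.015,-1],[[-1,-2,170],0.015,-1],[[-1,-2,170],0.015,-1],[[-1,-2,170],0.015,-1],[[-1,-2,170],0.015,-1],[[-1,-2,170],0.015,-1],[[-1,-2,170],0.015,-1],[[-1,-2,170],0.015,-1]])

```text
time: 3.62
ee_pos: [449.5, -192.4, 31.3]
orientation: [-2.217, 2.225, -0.002]
force: [-0.1, 1.1, 5.9]
finger_gap: 27.4
finger_force: 59.3
```

Emit:
arm_command(plan=[[[0,0,-60],0,-1],[[0,0,-120],0,-1],[[0,0,-180],0,-1],[[-40,2,-230],0,-1],[[-492,19,-230],0,-1],[[-492,19,-230],0,-1],[[-492,19,-230],0,-1],[[-492,19,-230],0,-1],[[-492,19,-230],0,-1],[[-492,19,-230],0,-1],[[-492,19,-230],0,-1],[[-832,349,-230],0,-1],[[-832,349,-230],0,-1],[[-832,349,-230],0,-1],[[-832,349,-230],0,-1],[[-832,349,-230],0,-1],[[-832,349,-230],0,-1],[[-832,349,-230],0,-1],[[-832,349,-230],0,-1]])

```text
time: 6.0
ee_pos: [101.1, 642.3, 258.5]
orientation: [2.217, -2.223, 0.002]
force: [1.0, 0.8, -0.3]
finger_gap: 27.6
finger_force: 58.9
```

```bash
python3 - <<'E'
from h import *
s=observe();print(np.round(s["joint_pos"],3),np.round(s["ee_pos"],1),np.round(R.from_rotvec(s["orientation"]).as_matrix(),3).tolist(),s["force"],s["finger_gap"])
E
```

```text
[ 1.721e+00  1.780e-01  2.480e-01 -1.000e-03 -1.644e+00 -1.724e+00] [101.1 642.3 258.5] [[-0.003, -1.0, -0.0], [-1.0, 0.003, -0.003], [0.003, 0.0, -1.0]] [ 0.96783389  0.81493489 -0.29726543] 27.60511938145597
```

Next I push past the arm's reach in the outward direction and see how "approached as far as the arm can" treats orientation.

Emit:
arm_command(plan=[[[-71,231,0],0,-1],[[-71,231,0],0,-1],[[-71,231,0],0,-1],[[-71,231,0],0,-1],[[-161,275,0],0,-1],[[-161,275,0],0,-1],[[-161,275,0],0,-1]])

```text
time: 6.88
ee_pos: [-173.1, 804.8, 249.9]
orientation: [2.214, -2.221, 0.016]
force: [0.5, 0.9, -3.2]
finger_gap: 27.4
finger_force: 58.9
```

```bash
python3 - <<'E'
from h import *
s=observe();print(np.round(s["joint_pos"],3),np.round(s["ee_pos"],1),np.round(R.from_rotvec(s["orientation"]).as_matrix(),3).tolist(),s["force"],s["finger_gap"])
E
```

```text
[ 2.023e+00  7.290e-01  9.600e-01 -2.000e-03 -1.813e+00 -2.026e+00] [-173.1  804.8  249.9] [[-0.003, -1.0, 0.003], [-1.0, 0.003, -0.011], [0.011, -0.003, -1.0]] [ 0.5386068   0.87197414 -3.19982118] 27.397442877109732
```

Emit:
arm_command(plan=[[[-60,29,0],0,-1],[[-135,66,0],0,-1],[[-135,66,0],0,-1],[[-135,66,0],0,-1]])

```text
time: 7.38
ee_pos: [-219.9, 872.6, 229.5]
orientation: [-2.197, 2.206, 0.067]
force: [0.1, -1.1, -0.1]
finger_gap: 27.2
finger_force: 59.4
```

```bash
cat > st.py <<'E'
from h import *
s=observe();M=R.from_rotvec(s["orientation"]).as_matrix();print(round(s["time"],2),np.round(s["joint_pos"],3),np.round(s["ee_pos"],1),np.round(M,3).tolist(),np.round(s["force"],1),np.round(s["finger_gap"],1))
print("tilt",np.degrees(np.arccos(-M[2,2])),"toward",np.degrees(np.arctan2(M[1,2],M[0,2])))
E
python3 st.py
```

```text
7.38 [ 2.043  1.089  1.489  0.014 -1.922 -2.041] [-219.9  872.6  229.5] [[-0.004, -1.0, -0.011], [-0.999, 0.003, 0.05], [-0.05, 0.011, -0.999]] [ 0.1 -1.1 -0.1] 27.2
tilt 2.9388935105460097 toward 102.49801431572648
```

Reach is exceeded here and a tilt of 3° has appeared. I'll push further out.

Emit:
arm_command(plan=[[[-60,29,0],0,-1],[[-120,60,0],0,-1],[[-180,88,0],0,-1],[[-180,88,0],0,-1]])

```text
time: 7.88
ee_pos: [-257.0, 899.9, 190.2]
orientation: [-2.176, 2.184, 0.143]
force: [-0.5, -0.8, -1.0]
finger_gap: 27.0
finger_force: 59.4
```

```bash
python3 st.py
```

```text
7.88 [ 2.07   1.14   1.492  0.028 -1.818 -2.066] [-257.   899.9  190.2] [[-0.005, -1.0, -0.026], [-0.995, 0.002, 0.104], [-0.104, 0.027, -0.994]] [-0.5 -0.8 -1. ] 27.0
tilt 6.159781370773705 toward 104.13577009753978
```

Emit:
arm_command(plan=[[[40,-20,-40],0,-1],[[80,-40,-80],0,-1]])

```text
time: 8.12
ee_pos: [-227.9, 837.9, 236.0]
orientation: [-2.178, 2.186, 0.129]
force: [-0.1, 1.1, 3.6]
finger_gap: 27.2
finger_force: 59.3
```

```bash
python3 st.py
```

```text
8.12 [ 2.075  0.754  0.958  0.027 -1.68  -2.074] [-227.9  837.9  236. ] [[-0.005, -1.0, -0.022], [-0.995, 0.003, 0.096], [-0.096, 0.022, -0.995]] [-0.1  1.1  3.6] 27.2
tilt 5.654575293800519 toward 102.81790249766328
```

The tilt persists after moving back in, so a row pushed beyond reach does set tilt. Before adding more I need the exact panel heading, to know which way to tilt.

```bash
python3 - <<'E'
from h import *
import pickle
s,t=pickle.load(open("f0.pkl","rb"))
P=lambda x,y:(150+x/3,100+y/3)
S=lambda x,y:(245+(x-395)/3,145+y/3)
a,b=onz(t,*P(372,230),57),onz(t,*P(262,14),57);print("front",np.degrees(np.arctan2(*(b-a)[1::-1]))+90,np.linalg.norm(b-a))
a,b=onz(t,*P(132,334),152),onz(t,*P(18,92),152);print("back",np.degrees(np.arctan2(*(b-a)[1::-1]))+90,np.linalg.norm(b-a))
a,b=onz(s,*S(415,193),57),onz(s,*S(612,272),57);print("front sc",np.degrees(np.arctan2(*(b-a)[1::-1]))+90,np.linalg.norm(b-a))
# shaft foot / zero mark
C=np.array([620.6,71.8,108.]);h=np.radians(115.5)
X=lambda h:np.array([np.cos(h)*.866,np.sin(h)*.866,.5]);Y=lambda h:np.array([-np.sin(h),np.cos(h),0]);
n=np.cross(X(h),Y(h));print(n)
for f,z in((t,P(307,218)),(s,S(459,147))):
    q=onplane(f,*z,C,n)-C;print("zero mark angle acw",np.degrees(np.arctan2(q@Y(h),q@X(h))),np.linalg.norm(q))
# dial ellipse
for f,(r0,r1,c0,c1),T in((t,(138,185,212,262),190),(s,(170,212,262,304),None)):
    sub=f["color"][r0:r1,c0:c1].astype(int)
    g=sub.min(2)
    th,_=cv2.threshold(g.astype(np.uint8),0,255,cv2.THRESH_OTSU)
    k=max(cv2.findContours((g>th).astype(np.uint8),0,1)[0],key=cv2.contourArea)
    e=cv2.fitEllipse(cv2.convexHull(k));print(th,np.add(e[0],(c0,r0)),e[1:])
E
```

```text
front 115.45058963773818 259.86658272997323
back 114.89655723196114 266.12984731610305
front sc 114.98734768808148 248.28408060410825
[ 0.21525555 -0.45129264  0.866     ]
zero mark angle acw 124.32715459096072 59.299449094373394
zero mark angle acw 120.54007916166029 58.52595452654331
110.0 [235.74414635 161.37735367] ((34.452354431152344, 40.35179138183594), 137.3196563720703)
143.0 [282.22249603 190.89876938] ((32.340450286865234, 35.311073303222656), 66.54647064208984)
```

Emit:
arm_command(plan=[[[82,172,-69],0,-1],[[82,172,-69],0,-1],[[82,172,-69],0,-1],[[82,172,-69],0,-1],[[-558,506,-282],0,-1],[[-558,506,-282],0,-1],[[-558,506,-282],0,-1],[[-558,506,-282],0,-1],[[-558,506,-282],0,-1],[[-558,506,-282],0,-1],[[-558,506,-282],0,-1]])

```text
time: 9.5
ee_pos: [-422.5, 800.3, 293.8]
orientation: [-2.162, 2.169, 0.22]
force: [-0.2, 1.0, -1.7]
finger_gap: 27.3
finger_force: 60.2
```

```bash
python3 st.py
```

```text
9.5 [ 2.298  1.03   1.492  0.066 -1.885 -2.277] [-422.5  800.3  293.8] [[-0.007, -0.999, -0.05], [-0.988, -0.001, 0.152], [-0.151, 0.051, -0.987]] [-0.2  1.  -1.7] 27.3
tilt 9.197881762076499 toward 108.4021430216515
```

Emit:
arm_command(plan=[[[-1115,586,-284],0,-1],[[-1115,586,-284],0,-1],[[-1115,586,-284],0,-1],[[-1115,586,-284],0,-1],[[-1115,586,-284],0,-1],[[-1115,586,-284],0,-1],[[-1115,586,-284],0,-1],[[-1115,586,-284],0,-1],[[-1115,586,-284],0,-1],[[-1115,586,-284],0,-1],[[-1115,586,-284],0,-1],[[-1115,586,-284],0,-1]])

```text
time: 11.0
ee_pos: [-438.8, 835.5, 255.3]
orientation: [-2.145, 2.151, 0.296]
force: [-0.1, 0.8, -0.8]
finger_gap: 27.0
finger_force: 60.3
```

```bash
python3 st.py
```

```text
11.0 [ 2.291  1.081  1.491  0.078 -1.78  -2.27 ] [-438.8  835.5  255.3] [[-0.01, -0.997, -0.073], [-0.98, -0.005, 0.199], [-0.199, 0.074, -0.977]] [-0.1  0.8 -0.8] 27.0
tilt 12.244187532614674 toward 110.24924371401201
```

Orientation is measured against the pose at the start of each call, so each short call adds about 3° of tilt. I'll send several short ones.

Emit:
arm_command(plan=[[[-870,470,-150],0,-1],[[-870,470,-150],0,-1],[[-870,470,-150],0,-1]])

```text
time: 11.38
ee_pos: [-450.4, 854.4, 249.8]
orientation: [-2.128, 2.132, 0.373]
force: [-0.6, -0.1, -1.4]
finger_gap: 27.4
finger_force: 60.3
```

Emit:
arm_command(plan=[[[-870,470,-100],0,-1],[[-870,470,-100],0,-1],[[-870,470,-100],0,-1]])

```text
time: 11.75
ee_pos: [-461.5, 872.6, 247.0]
orientation: [-2.109, 2.112, 0.45]
force: [-0.2, 0.2, -1.4]
finger_gap: 27.4
finger_force: 60.3
```

```bash
python3 st.py
```

```text
11.75 [ 2.291  1.107  1.49   0.103 -1.646 -2.269] [-461.5  872.6  247. ] [[-0.02, -0.992, -0.122], [-0.956, -0.017, 0.294], [-0.294, 0.122, -0.948]] [-0.2  0.2 -1.4] 27.4
tilt 18.551129074560887 toward 112.46154376073181
```

Emit:
arm_command(plan=[[[-870,500,-60],0,-1],[[-870,500,-60],0,-1],[[-870,500,-60],0,-1]])

```text
time: 12.12
ee_pos: [-475.5, 887.7, 247.9]
orientation: [-2.088, 2.09, 0.528]
force: [0.2, -0.5, -0.9]
finger_gap: 27.3
finger_force: 60.3
```

Emit:
arm_command(plan=[[[-870,500,0],0,-1],[[-870,500,0],0,-1],[[-870,500,0],0,-1]])

```text
time: 12.5
ee_pos: [-488.8, 903.0, 249.0]
orientation: [-2.067, 2.066, 0.604]
force: [0.3, -0.4, -1.9]
finger_gap: 27.1
finger_force: 60.3
```

Emit:
arm_command(plan=[[[-870,500,50],0,-1],[[-870,500,50],0,-1],[[-870,500,50],0,-1]])

```text
time: 12.88
ee_pos: [-501.1, 917.7, 252.2]
orientation: [-2.044, 2.042, 0.679]
force: [-0.3, -0.3, -0.3]
finger_gap: 27.5
finger_force: 60.3
```

```bash
python3 st.py
```

```text
12.88 [ 2.304  1.136  1.491  0.146 -1.455 -2.285] [-501.1  917.7  252.2] [[-0.043, -0.98, -0.194], [-0.901, -0.045, 0.431], [-0.431, 0.193, -0.881]] [-0.3 -0.3 -0.3] 27.5
tilt 28.214846893402047 toward 114.19462255914637
```

Emit:
arm_command(plan=[[[-870,700,60],0,-1],[[-870,700,60],0,-1]])

```text
time: 13.12
ee_pos: [-525.9, 920.9, 261.3]
orientation: [-2.022, 2.018, 0.749]
force: [0.2, 0.0, -1.0]
finger_gap: 27.2
finger_force: 60.3
```

```bash
python3 st.py; cat >> h.py <<'E'
HD=np.radians(115.2);C=np.array([621.,73.,107.5])
DX=np.array([np.cos(HD)*.866,np.sin(HD)*.866,.5]);DY=np.array([-np.sin(HD),np.cos(HD),0]);N=np.cross(DX,DY)
def pose():
    s=observe();return np.array(s["ee_pos"]),R.from_rotvec(s["orientation"]).as_matrix()
def noseang(M): # acw of dial x, deg
    return np.degrees(np.arctan2(-M[:,0]@DY,-M[:,0]@DX))
E
python3 - <<'E'
from h import *
import pickle
f=pickle.load(open("w1.pkl","rb"));E=f["extrinsics"]
M=np.array([[0.01,-1,0],[-1,-.01,0],[0,0,-1.]]);p=np.array([446.7,-193.4,200])
cam=-E[:3,:3].T@E[:3,3];print("cam in tool",M.T@(cam-p))
for q in([0,0,100],[0,0,150],[0,0,200],[-45,0,30],[-38,0,30],[45,0,30],[-60,0,150]):print(q,proj(f,p+M@np.array(q)))
p,M=pose();print("nose",noseang(M),"tilt err",np.degrees(np.arccos(-M[:,2]@N)),M[:,2]@DX,M[:,2]@DY)
T=C+N*190
for w in([-100,800,300],[150,640,330],[430,330,330],T):print(np.round(M.T@(np.array(w)-p)))
E
```

```text
13.12 [ 2.326  1.14   1.491  0.169 -1.402 -2.308] [-525.9  920.9  261.3] [[-0.053, -0.975, -0.217], [-0.88, -0.057, 0.472], [-0.472, 0.216, -0.855]] [ 0.2  0.  -1. ] 27.2
tilt 31.267740220405305 toward 114.66279841201337
cam in tool [  69.9868803    -0.4464571  -124.39021549]
[0, 0, 100] [249.91165571 196.44006005]
[0, 0, 150] [249.78163102 178.78949178]
[0, 0, 200] [249.68934246 166.26152176]
[-45, 0, 30] [250.25245891 315.26155952]
[-38, 0, 30] [250.24753612 303.97289155]
[45, 0, 30] [250.17979478 148.63217195]
[-60, 0, 150] [249.83284352 243.91815595]
nose -25.010352096388427 tilt err 1.350793190819039 0.02209149338796168 -0.0048663954030223255
[  65. -400. -182.]
[ 179. -628. -338.]
[ 437. -883. -544.]
[  754. -1102.  -707.]
```

Emit:
arm_command(plan=[[[65,-400,-182],0,-1],[[65,-400,-182],0,-1],[[65,-400,-182],0,-1],[[65,-400,-182],0,-1],[[65,-400,-182],0,-1],[[65,-400,-182],0,-1],[[65,-400,-182],0,-1],[[179,-628,-338],0,-1],[[179,-628,-338],0,-1],[[179,-628,-338],0,-1],[[179,-628,-338],0,-1],[[179,-628,-338],0,-1],[[437,-883,-544],-0.44,-1],[[437,-883,-544],-0.44,-1],[[437,-883,-544],-0.44,-1],[[437,-883,-544],-0.44,-1],[[437,-883,-544],-0.44,-1],[[437,-883,-544],-0.44,-1],[[437,-883,-544],-0.44,-1],[[437,-883,-544],-0.44,-1]])

```text
time: 15.62
ee_pos: [431.5, 327.7, 329.8]
orientation: [-2.34, 1.485, 0.649]
force: [-0.3, 1.2, -1.2]
finger_gap: 27.2
finger_force: 60.4
```

```bash
python3 st.py;python3 - <<'E'
from h import *
p,M=pose();print("nose",noseang(M),"tilt err",np.degrees(np.arccos(-M[:,2]@N)),M[:,2]@DX,M[:,2]@DY)
print(np.round(M.T@(C+23*N-p)-np.array([65,0,120])))
E
```

```text
15.62 [ 0.656 -0.135  0.151 -0.535 -1.7   -0.329] [431.5 327.7 329.8] [[0.366, -0.906, -0.215], [-0.773, -0.424, 0.472], [-0.519, -0.006, -0.855]] [-0.3  1.2 -1.2] 27.2
tilt 31.259731328292922 toward 114.49304440137877
nose 0.09855011693436722 tilt err 1.3635235954457594 0.02193729809258088 -0.006402618127119691
[ 316.  -62. -114.]
```

Nose at 12 o'clock with a tilt error of 1.4°. Next I hover with the shaft in the wrist camera's view.

Emit:
arm_command(plan=[[[316,-62,-114],0,-1],[[316,-62,-114],0,-1],[[316,-62,-114],0,-1],[[316,-62,-114],0,-1],[[316,-62,-114],0,-1],[[316,-62,-114],0,-1],[[316,-62,-114],0,-1],[[316,-62,-114],0,-1]])

```text
time: 16.62
ee_pos: [626.5, 59.5, 263.4]
orientation: [-2.342, 1.481, 0.651]
force: [-0.1, 0.1, -0.4]
finger_gap: 27.5
finger_force: 60.3
```

```bash
python3 st.py;python3 - <<'E'
from h import *
import pickle
f=grab_frame("wrist");p,M=pose();pickle.dump((f,p,M),open("w2.pkl","wb"))
im=f["color"][:,:,::-1];u,v=proj(f,C+23*N);print(u,v)
o=np.zeros((590,800,3),np.uint8);o[:300,:400]=cv2.resize(im,(400,300))
v0=int(max(0,v-40));u0=int(u-40);c=cv2.resize(im[v0:v0+80,u0:u0+80],(560,560),interpolation=2);o[:560,240:800]=c;o[:240,:240]=cv2.resize(im,(240,180)).repeat(1,0)[:180].copy() if 0 else 0
o[:180,:240]=cv2.resize(im,(240,180));cv2.imwrite("pics/w2.png",o);print(u0,v0)
E
```

```text
16.62 [ 0.105  0.312  0.512 -0.549 -1.91   0.188] [626.5  59.5 263.4] [[0.368, -0.904, -0.217], [-0.771, -0.427, 0.472], [-0.519, -0.007, -0.855]] [-0.1  0.1 -0.4] 27.5
tilt 31.294854066801427 toward 114.64036671295733
250.43918619062143 94.8700969971044
210 54
```

View pics/w2.png

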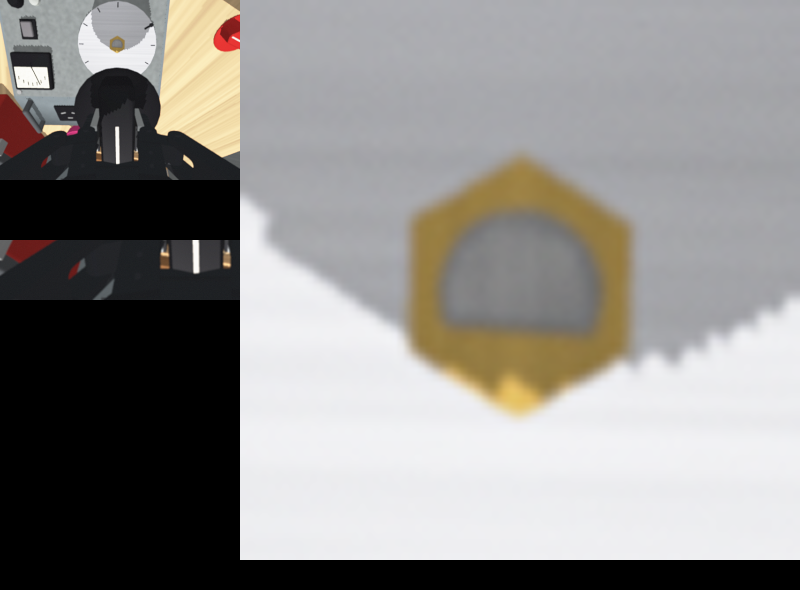

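The crop shows the D-shaft end centred at about (250.1,95.4) in the full frame, within 0.6 px of the prediction. The flat runs nearly level along the bottom, so it faces close to 12 o'clock. The knob is held square, with its skirt visible below.

```bash
python3 - <<'E'
from h import *
import pickle
f,p,M=pickle.load(open("w2.pkl","rb"))
U=lambda x,y:(210+(x-240)/7,54+y/7)
T=C+23*N
a,b=[onplane(f,*U(*q),T,N) for q in((446,326),(592,333))]
d=a-b;print("flat len",np.linalg.norm(d)); nd=np.cross(N,d/np.linalg.norm(d));ang=np.degrees(np.arctan2(nd@DY,nd@DX));print("flat normal acw",ang,ang-180,ang+180, "centre",onplane(f,*U(521,290),T,N)-T, "nose",noseang(M))
c=onplane(f,*U(521,290),T,N);print("shaft end in tool",M.T@(c-p))
g=f["color"][:,:,:].max(2)
print("col250",g[138:165,250].tolist())
for r in (190,200,210,220):
    w=np.where(g[r,150:350]<45)[0]+150;print(r,w.min(),w.max())
for q in([45.5,0,30],[45.5,0,24],[0,45.5,24],[0,-45.5,24],[0,45.5,30]):print(q,proj(f,p+M@np.array(q)))
E
```

```text
flat len 14.57737267482629
flat normal acw -2.4473347524512974 -182.4473347524513 177.5526652475487 centre [0.04682139 0.3804126  0.18722404] nose 0.30300698437460505
shaft end in tool [6.82056952e+01 2.09496323e-02 1.17965815e+02]
col250 [240, 238, 239, 241, 241, 215, 132, 51, 25, 26, 29, 31, 31, 31, 32, 32, 31, 33, 34, 34, 33, 33, 36, 30, 27, 23, 26]
190 171 329
200 166 334
210 162 337
220 161 339
[45.5, 0, 30] [250.49528702 148.20292024]
[45.5, 0, 24] [250.53242959 150.36406495]
[0, 45.5, 24] [345.01299694 243.90419183]
[0, -45.5, 24] [156.25005789 244.23447927]
[0, 45.5, 30] [341.72713297 238.68666157]
```

Emit:
arm_command(plan=[[[60,0,10],0.047,-1],[[66,0,60],0.047,-1],[[66,0,78],0.047,-1],[[66,0,83],0.047,-1],[[66,0,86],0.047,-1],[[66,0,86],0.047,-1]])

```text
time: 17.42
ee_pos: [632.6, 49.0, 156.4]
orientation: [-2.313, 1.54, 0.661]
force: [-0.1, 0.4, -0.7]
finger_gap: 27.8
finger_force: 60.3
```

```bash
cat > st2.py <<'E'
from h import *
s=observe();p,M=np.array(s["ee_pos"]),R.from_rotvec(s["orientation"]).as_matrix()
print("t",round(s["time"],2),"force tool",np.round(M.T@s["force"],1),"torque tool",np.round(M.T@s["ft_torque"],2),"nose",np.round(noseang(M),1),"TCP dial",np.round([(p-C)@DX,(p-C)@DY,(p-C)@N],1),"gap",s["finger_gap"],"tilt",np.round(np.degrees([M[:,2]@DX,M[:,2]@DY]),2),np.round(s["joint_pos"],2))
E
python3 st2.py
```

```text
t 17.43 force tool [ 0.  -0.1  0.8] torque tool [0.07 1.62 0.08] nose -2.4 TCP dial [ 1.4 -0.2 55.7] gap 27.764735711984724 tilt [ 1.26 -0.35] [ 0.09  0.35  0.36 -0.52 -1.75  0.25]
```

Emit:
arm_command(plan=[[[0,0,2],0,-1],[[0,0,4],0,-1],[[0,0,5],0,-1],[[0,0,6],0,-1],[[0,0,6],0,-1]])

```text
time: 18.05
ee_pos: [630.9, 51.8, 149.8]
orientation: [-2.313, 1.541, 0.663]
force: [-0.5, 0.8, 0.3]
finger_gap: 26.9
finger_force: 60.3
```

```bash
python3 st2.py
```

```text
t 18.05 force tool [-0.9  0.2  0.2] torque tool [ 0.08  1.34 -0.01] nose -2.5 TCP dial [ 0.9  0.1 48.3] gap 26.936946829863885 tilt [ 1.32 -0.27] [ 0.1   0.35  0.35 -0.52 -1.74  0.25]
```

No force, and already about 4 mm past the shaft end, so it has entered. Continuing down.

Emit:
arm_command(plan=[[[0,0,3],0,-1],[[0,0,6],0,-1],[[0,0,8],0,-1],[[0,0,8],0,-1]])

```text
time: 18.55
ee_pos: [629.2, 55.3, 143.4]
orientation: [-2.313, 1.541, 0.662]
force: [-0.4, -0.6, 1.9]
finger_gap: 27.2
finger_force: 60.5
```

```bash
python3 st2.py
```

```text
t 18.55 force tool [-0.6  0.6 -1.8] torque tool [-0.25  1.14 -0.05] nose -2.5 TCP dial [ 1.1  0.1 40.8] gap 27.230309740487222 tilt [ 1.28 -0.29] [ 0.1   0.35  0.33 -0.52 -1.73  0.26]
```

Emit:
arm_command(plan=[[[0,0,3],0,-1],[[0,0,5],0,-1],[[0,0,6],0,-1],[[0,0,7],0,-1],[[0,0,7],0,-1]])

```text
time: 19.18
ee_pos: [629.0, 55.6, 143.2]
orientation: [-2.315, 1.541, 0.651]
force: [-2.6, -8.3, 21.0]
finger_gap: 27.3
finger_force: 63.0
```

```bash
python3 st2.py
```

```text
t 19.18 force tool [ -5.1   5.9 -21.4] torque tool [-2.21 -0.1   0.04] nose -2.3 TCP dial [ 1.3  0.2 40.5] gap 27.3283591486099 tilt [ 0.92 -0.54] [ 0.11  0.34  0.32 -0.52 -1.72  0.26]
```

It stopped 6 to 7 mm short of home at about 20 N, so I'll look before pushing further.

```bash
python3 - <<'E'
from h import *
s=grab_frame("scene");w=grab_frame("wrist")
o=np.zeros((384,790,3),np.uint8)
o[:,:384]=cv2.resize(s["color"][150:230,245:325,::-1],(384,384),interpolation=2)
o[:300,388:788]=cv2.resize(w["color"][:,:,::-1],(400,300),interpolation=cv2.INTER_AREA)
cv2.imwrite("pics/j1.png",o)
E
```

```text
(no output)
```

View pics/j1.png

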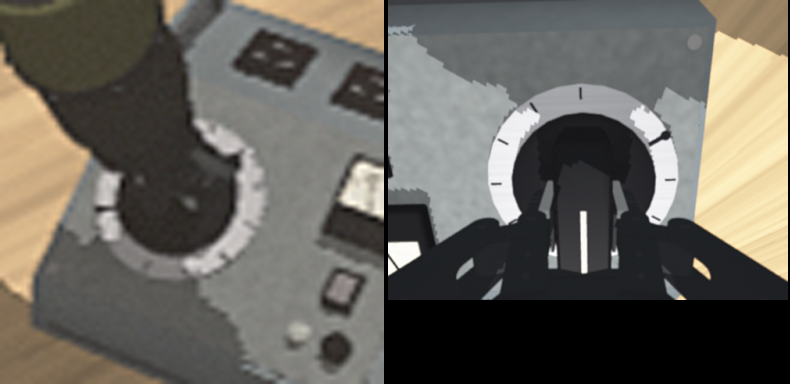

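Nothing is touching the case. In the wrist view the knob sits centred over the dial, so this is a bore jam with side forces. I'll relieve those with a small sideways shift and a wiggle while keeping the light press.

Emit:
arm_command(plan=[[[-0.7,0.7,-1],0,-1],[[-1.5,1.5,0],0.04,-1],[[-1.5,1.5,0],-0.04,-1],[[-1.5,1.5,0],0,-1],[[-1.5,1.5,0],0,-1]])

```text
time: 19.9
ee_pos: [628.8, 55.9, 143.3]
orientation: [-2.313, 1.543, 0.646]
force: [3.7, -9.2, 16.0]
finger_gap: 27.1
finger_force: 63.0
```

```bash
python3 st2.py; python3 - <<'E'
from h import *
import pickle
f0=pickle.load(open("w2.pkl","rb"))[0];f=grab_frame("wrist")
for g in (f0,f):
    g=g["color"].max(2);print([ (np.where(g[r,130:370]<50)[0][[0,-1]]+130).tolist() for r in (160,175,190,205,220)],[int(np.where(g[120:170,c]<60)[0][0]+120) for c in (225,250,275)])
E
```

```text
t 19.9 force tool [  0.3   0.3 -18.8] torque tool [0.06 1.84 0.  ] nose -2.4 TCP dial [ 1.7  0.3 40.4] gap 27.103034992294162 tilt [ 0.81 -0.75] [ 0.11  0.34  0.32 -0.52 -1.71  0.26]
[[199, 300], [182, 318], [170, 329], [164, 337], [160, 339]] [148, 145, 149]
[[199, 301], [182, 358], [170, 330], [164, 337], [161, 340]] [148, 145, 148]
```

The side forces are gone but a firm axial stop remains. To tell whether this is home or a step, I'll check the height of the dial from its apparent size in the earlier wrist frame.

```bash
python3 - <<'E'
from h import *
import pickle
f,p,M=pickle.load(open("w2.pkl","rb"))
K=f["camera_matrix"];E=f["extrinsics"]
dep=lambda P:-(E[:3,:3]@P+E[:3,3])[2]
print("depth nut",dep(C+3*N),"from 27 flats",K[0,0]*27/(222/7),"shaft end depth",dep(C+23*N),"width px 160/7 ->mm at foot/end",160/7*dep(C+3*N)/K[0,0],160/7*dep(C+23*N)/K[0,0])
g=f["color"].astype(int);
# dial edges: print rows near centre
u,v=proj(f,C);print(u,v)
for r in (int(v)-5,int(v),int(v)+5):
    x=g[r].min(1);print(r,x[155:180].tolist(),x[325:345].tolist())
print(proj(f,C+62*DY),proj(f,C-62*DY))
# triangulate with all views incl. scene/top zero mark etc
s,t=pickle.load(open("f0.pkl","rb"))
for ps in (((235.74,161.38),(282.22,190.9)),((236.3,161.7),(282.5,191.3))):
    c=tri((t,s),ps);print(c,(c-C)@N)
cw=onplane(f,250.1,95.4,C+23*N,N);o,d=ray(f,250.1,95.4);print("wrist ray along N vs",d/np.linalg.norm(d)@-N)
E
```

```text
depth nut 252.0763788384508 from 27 flats 285.63522822264446 shaft end depth 232.99020057873588 width px 160/7 ->mm at foot/end 17.173197106032944 15.872913823778143
250.52431037754582 93.94678895977745
88 [156, 156, 156, 156, 158, 158, 159, 159, 160, 159, 169, 201, 232, 241, 241, 240, 241, 241, 241, 241, 241, 241, 240, 241, 241] [237, 237, 237, 237, 237, 238, 236, 224, 184, 157, 152, 154, 158, 160, 160, 162, 162, 161, 158, 159]
93 [166, 166, 165, 164, 163, 162, 162, 162, 162, 162, 176, 211, 226, 200, 154, 134, 136, 137, 138, 136, 130, 129, 151, 202, 232] [238, 238, 238, 238, 238, 238, 238, 230, 195, 163, 157, 159, 160, 161, 160, 159, 160, 159, 159, 160]
98 [160, 162, 163, 165, 165, 165, 167, 167, 167, 165, 167, 185, 222, 235, 238, 237, 237, 237, 237, 237, 237, 237, 237, 237, 237] [211, 212, 212, 212, 213, 222, 229, 220, 184, 161, 155, 154, 153, 152, 152, 152, 153, 153, 154, 155]
[332.19208349  94.25041528] [169.00554476  93.64371662]
[620.54373102  72.29872751 109.7999842 ] 2.211916530370874
[620.64406185  71.84881533 107.98192672] 0.8623845059272375
wrist ray along N vs 0.9994955457395454
```

The dial's apparent width puts its face about 6.5 mm higher than I assumed. So the axial stop is the nut, and the knob is fully home. Now I ease the press and turn anticlockwise, keeping the knob's axis, which sits about 2 mm off the TCP, in place.

Emit:
arm_command(plan=[[[0,0,-3],0,-1],[[0,0.3,-4],-0.17,-1],[[0.1,0.6,-4],-0.34,-1],[[0.2,0.9,-4],-0.52,-1],[[0.4,1.2,-4],-0.7,-1],[[0.7,1.4,-4],-0.87,-1],[[0.9,1.6,-4],-1.05,-1],[[0.9,1.6,-4],-1.05,-1]])

```text
time: 20.95
ee_pos: [626.9, 54.3, 143.1]
orientation: [-2.636, 0.164, 0.343]
force: [2.0, -5.5, 6.9]
finger_gap: 27.4
finger_force: 61.6
```

```bash
python3 st2.py
```

```text
t 20.95 force tool [ 0.4  1.4 -8.9] torque tool [-1.57  0.99  0.02] nose 57.8 TCP dial [ 1.   2.6 40.5] gap 27.361680731110294 tilt [ 1.06 -0.49] [ 0.1   0.34  0.32 -0.52 -1.72  1.31]
```

Emit:
arm_command(plan=[[[0,0.3,0],-0.17,-1],[[0.1,0.6,0],-0.34,-1],[[0.2,0.9,0],-0.52,-1],[[0.4,1.2,0],-0.7,-1],[[0.7,1.4,0],-0.87,-1],[[0.9,1.6,0],-1.0,-1],[[0.9,1.6,0],-1.06,-1],[[0.9,1.6,0],-1.09,-1],[[0.9,1.6,0],-1.09,-1]])

```text
time: 22.08
ee_pos: [628.0, 52.0, 141.6]
orientation: [-2.306, -1.204, -0.043]
force: [4.8, -7.8, 4.8]
finger_gap: 27.1
finger_force: 61.2
```

```bash
python3 st2.py; python3 - <<'E'
from h import *
f=grab_frame("wrist");p,M=pose();import pickle;pickle.dump((f,p,M),open("w3.pkl","wb"))
cv2.imwrite("pics/w3.png",f["color"][:,:,::-1])
E
```

```text
t 22.07 force tool [-1.7  5.2 -8.7] torque tool [-3.14 -1.25  0.15] nose 120.1 TCP dial [-2.   2.7 40.5] gap 27.119218839912183 tilt [ 0.97 -0.53] [ 0.1   0.34  0.32 -0.52 -1.72  2.4 ]
```

View pics/w3.png

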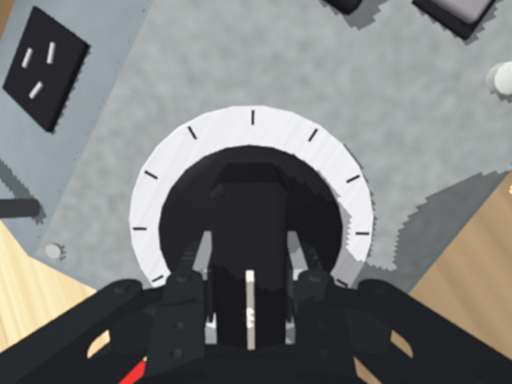

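The pointer bar lines up with the tick opposite zero at (252,117), and the pose gives the nose at 120.1°. I'll unload the side force and let go with a moderate opening.

Emit:
arm_command(plan=[[[-0.4,1.3,-2],0,-1],[[-0.4,1.3,-2],0,-1],[[-0.4,1.3,-2],0,0],[[-0.4,1.3,-2],0,0],[[-0.4,1.3,-2],0,0],[[-0.4,1.3,-2],0,0],[[-0.4,1.3,-2],0,0]])

```text
time: 23.0
ee_pos: [627.2, 52.9, 140.8]
orientation: [-2.299, -1.204, -0.037]
force: [0.7, -0.0, -0.3]
finger_gap: 42.8
finger_force: 0.0
```

```bash
python3 st2.py
```

```text
t 23.0 force tool [0.3 0.7 0.1] torque tool [-1.19 -0.72 -0.01] nose 120.1 TCP dial [-1.3  2.9 39.3] gap 42.819040038058866 tilt [ 1.32 -0.26] [ 0.1   0.35  0.33 -0.52 -1.72  2.4 ]
```

Emit:
arm_command(plan=[[[0,0,-15],0,0],[[0,0,-40],0,0],[[0,0,-80],0,0],[[-20,0,-130],0,0],[[-40,0,-150],0,0],[[-40,0,-150],0,0]])

```text
time: 23.75
ee_pos: [635.8, -50.5, 260.3]
orientation: [-2.303, -1.202, -0.041]
force: [0.6, -0.0, -0.2]
finger_gap: 42.8
finger_force: 0.0
```

```bash
python3 - <<'E'
from h import *
f=grab_frame("wrist");s=grab_frame("scene");import pickle;pickle.dump((f,)+pose(),open("w4.pkl","wb"))
o=np.zeros((384,800,3),np.uint8);o[:,:512]=f["color"][:,:,::-1];o[:288,512:]=cv2.resize(s["color"][145:225,245:325,::-1],(288,288),interpolation=2)
cv2.imwrite("pics/w4.png",o)
E
```

```text
(no output)
```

View pics/w4.png

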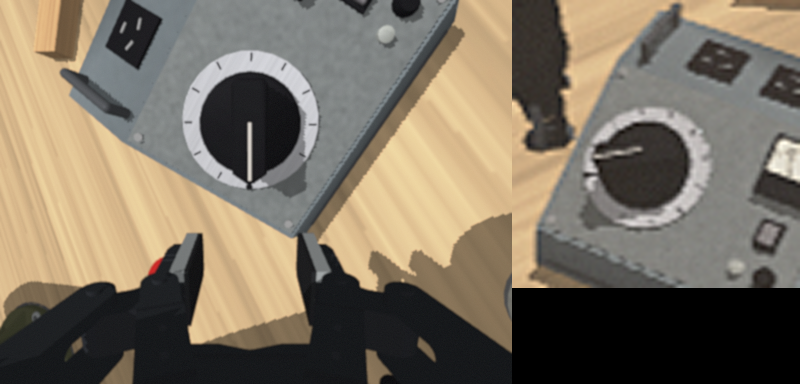

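The knob sits centred and flat on the dial with its white line ending at the zero mark at (249,187). The skirt-to-dial size ratio of about 0.75 agrees with fully home, and the gripper is clear. Handing in.

```bash
python3 -c "
from bench import *
print(close_job())"
```

```text
the job is handed in; nothing more can be done
None
```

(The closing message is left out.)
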